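# Seat the keyed crank wheel on its drive shaft

## Robot

A 6-joint arm with a two-finger parallel gripper is mounted at the origin on the work surface. World frame = base frame: x ahead of the robot, y to its left, z up, the work surface at z = 0. Lengths are in m, angles in rad, forces in N, time in s.
With the tool pointing down it reaches from about 0.25 to 0.725 m from the base axis. Payload 9.7 kg.
Tool frame: the origin (TCP) lies midway between the tips of the shut fingers; the grasp point (between the pads) lies 19 mm behind it (tcp_to_grasp is the distance from the TCP to the grasp point, in m); z points along the fingers, y is the line along which they close (so a half turn about z gives the same grasp; the last joint's range is limited). The gripper opens to 85 mm and grips with 20 to 120 N. Pads are 22 mm wide; open, the fingers measure 114 mm over their backs; the gripper's body (76 mm by 85 mm) begins 54 mm behind the grasp point. The pads swing forward as they close: fully open they stand 13 mm farther back than shut.
Start: joints at [-1.225, 0.087, 0.176, 1.66, 0, 1.571], TCP at [0.186, -0.517, 0.231] pointing down, gripper open.
Joint ranges: [-3.13, 3.13], [-0.85, 1.81], [-1.15, 1.24], [-2.2, 2.28], [-1.44, 1.52], [-3.14, 3.14]. Speed limits (rad/s): [2.22, 2.22, 2.57, 3.14, 3.14, 3.14].

## Interface

Orientations are given as a unit quaternion [w, x, y, z].
In Python, from cell import sense, capture, camera_model, close_job, tcp_to_grasp gives the robot as it stands.
- The arm moves only by the shell command python3 -m pendant 'ROWS' [OPENING] [FORCE]. ROWS is JSON, a list of rows, each an object of numbers: "tx", "ty", "tz": the shift along the world's x, y, z in units of 0.75 m (1.0 is 0.75 m); "yaw": the turn about the world's z in units of pi rad (1.0 is pi rad). A call has 1 to 10 rows; each row shifts and turns the commanded pose from where the row before left it; what a row does not reach is not made up. A row lasts 1/10 s, in which the tool goes at most 50 mm and 8.59 degrees, less where a joint would pass 70% of its speed; a pose out of reach is approached as far as the arm can. A call with a number of a shift or a turn outside -1 to 1 is refused whole. A call with a gripper value outside its range is refused whole. OPENING is the gripper command: -1 is shut, 1 is fully open, values between are in proportion, set as the call begins (- or left out, the last holds). The fingers move at their own pace and stop on an object; FORCE is the grip in N (left out, the last holds). Time passes only in rows, so rows that do not move let the fingers close. It gives the time, the measured TCP pose, the force, the opening and the grip force at its end, in the units of the state.
- sense(): the state, without advancing time (a new reading comes with each control period).
- capture(name): name is "scene" or "top"; returns (picture, depth): 480x640x3 uint8, red, green, blue; 480x640 float32, m along the optical axis (not along the pixel's ray), 0 where there is no reading.
- camera_model(name): a dict with "mtx" (3x3 intrinsics, pixels), "dist_coeffs" ([k1, k2, p1, p2, k3] as OpenCV has them; the pictures are not rectified), "view" (4x4, takes a point from world to camera coordinates). Camera axes: x right, y down, z forward; pixel columns grow to the right and rows downward; lengths in m; the calibration is good to about 2 mm. A picture is of the moment at which its call begins. camera_model takes no time and is no camera call.
- close_job(): hands the job in; it is judged then, once.
The state is a dict: "clock": time; "joint_positions": joint angles; "joint_vel": joint speeds; "effort": joint torques, N m; "ee_pos": TCP position; "ee_rot": TCP orientation; "ft_force": force on the tool from outside, world axes, zero at the start; "moment": the same for the moment, N m; "gripper_width": finger opening in m; "gripper_force": force on a finger pad.
Only numpy, scipy, OpenCV 4.12 (cv2) and the standard library are available. Lean on these libraries where they do the work, as an engineer would, in place of code of your own. Each camera call takes 0.05 s, during which the arm holds its last target. There are 200 camera calls.

## Task

The crank wheel has been slipped onto the upright shaft of the sculpture's drive, but it is sitting on top of the shaft's key. Without taking it off the shaft, turn it until its keyway drops over the key, then press it down until it is fully home with the stiff brass collar pushed right down under it. Leave the wheel resting level on the shaft and do not disturb the horn, the bowl, the carton or the screwdriver lying around.

Things in the scene. Friction and masses are not known exactly. Their poses are not given: they have to be found in the camera images.
- gearbox: green gear unit fixed on a 150 x 160 x 12 mm dark steel plate, total height 80 mm, with a grey motor lying out to its own +x (to 160 mm from the origin, top at 84 mm). Origin: centre of the underside of the plate, on the axis of the upright shaft; z up along the shaft
- shaft_foot (a point): point on the shaft's axis at the top face of the gear unit; z up along the shaft. From here up to 30 mm above it a brass key, 9 mm wide, stands 6 mm out of the shaft on one side only. The shaft is locked and cannot turn; the direction in which its key points differs every time, is not reported (this point does not turn with it) and is hidden under the wheel
- shaft_end (a point): centre of the shaft's upper end, 90 mm above the shaft foot. Steel shaft, 30 mm diameter, the last 8 mm tapered to 20 mm
- wheel: loose aluminium crank wheel, about 0.42 kg, threaded on the shaft. Origin: centre of the underside of its boss; z up along the bore. Rim 160 mm outer diameter, 10 mm wide, 8 to 24 mm above the origin; five flat spokes. Starts resting on the key with its origin 30 mm above the shaft foot (it rocks a little); fully home its origin is 12 mm above the shaft foot
- boss_top (a point): centre of the top of the wheel's boss, 44 mm above the wheel's origin. Boss 62 mm diameter with a 32 mm bore: about 1 mm play round the shaft. To press the wheel down, push evenly on two opposite sides of this ring-shaped face; one-sided pressing may jam it on the shaft
- keyway (a point): centre of the keyway at the underside of the boss, 19 mm from the axis on the wheel's own +y side. Keyway 13 mm wide, 6.5 mm deep, full length of the bore. It starts at least 0.5 rad from the key, and nearly a full turn may be needed; it fits at one angle only, about 0.12 rad either way. There the wheel falls by itself 8 mm onto the collar and can be turned no further
- pin_top (a point): centre of the top of the red upright crank pin, 18 mm diameter, 60 mm from the axis on the wheel's own +x side, standing from 26 to 70 mm above the wheel's origin. Pushing the pin sideways turns the wheel, with less than about 6 N until the key engages
- collar (a joint): brass collar, 60 mm diameter and 10 mm thick, round the foot of the shaft under the wheel: 0 = raised (its top 22 mm above the shaft foot), 0.010 = pushed right down. It is stiff: about 14 N moves it (more than the wheel's weight), and it stays where it is left
- horn: bystander: dark steel horn bell standing mouth down, 84 mm diameter at the foot, 118 mm high; origin at the centre of its underside
- bowl: bystander: shallow brown wooden bowl, 120 mm diameter, 32 mm high; origin at the centre of its underside
- carton: bystander: orange carton 110 x 70 x 50 mm; origin at the centre of its underside
- driver: bystander: screwdriver lying along its x axis, 200 mm long; origin at its underside near the middle
Not all that is in view belongs to the job. Of the things like the wheel, leave any that is brown or pink; of the rest the smaller one is meant.

How it is judged:
By the outcome, as a careful person would: the job done as asked, in the order asked, and still so for the second after the job is handed in, with the robot touching nothing.
It also fails if it takes over 58 s, if anything falls off the work surface, if the arm or the gripper's body presses on something with over 40 N, if the wrist force passes 120 N, or if a joint passes its speed limit or range.

## Working session

There is one attempt and no reset: what is moved stays moved. The work goes in short steps, Python scripts to look and compute and a shell command to move; the robot and the scene stay as the last step left them, time stands still between calls to the robot, and variables do not carry over. Pictures are saved under pics/ and viewed, at most 10 in all, crops included, and the job is handed in when it is done.

```bash
ls; mkdir -p pics
python3 - <<'E'
from cell import sense,capture,camera_model,tcp_to_grasp
import cv2,numpy as np
print(tcp_to_grasp if not callable(tcp_to_grasp) else tcp_to_grasp()); s=sense(); print(s)
for n in("scene","top"):
    p,d=capture(n); cv2.imwrite(f"pics/{n}0.png",p[:,:,::-1]); np.savez(f"{n}0.npz",p=p,d=d)
    m=camera_model(n); print(n,m)
E
```

```text
pics
0.0187
{'clock': 0.0, 'joint_positions': array([-1.22502545e+00,  8.74816323e-02,  1.75124726e-01,  1.65984754e+00,
        5.46920746e-06,  1.57079315e+00]), 'joint_vel': array([-5.18855937e-05,  1.36575480e-03, -8.75445861e-04,  9.52553278e-04,
       -8.05798703e-04, -1.68420735e-04]), 'effort': array([-1.91008185e-03, -5.20388639e+01,  4.64806974e+01,  1.61010318e-02,
       -1.02352506e-04, -3.13895248e-05]), 'ee_pos': array([ 0.18632336, -0.51721086,  0.23056642]), 'ee_rot': array([-6.94036405e-04,  9.85091982e-01,  1.72027005e-01, -1.18421595e-04]), 'ft_force': array([-0.09221457, -0.49935543, -0.12244476]), 'moment': array([ 0.02499013, -0.04503244, -0.03634444]), 'gripper_force': 0.0, 'gripper_width': 0.08551611776173398}
scene {'mtx': array([[604.39250173,   0.        , 310.4396433 ],
       [  0.        , 604.39250173, 239.33964283],
       [  0.        ,   0.        ,   1.        ]]), 'dist_coeffs': array([-0.0362206,  0.       ,  0.       ,  0.       ,  0.       ]), 'view': array([[ 0.16149106,  0.98681266,  0.01101856, -0.0969567 ],
       [ 0.82141502, -0.12821869, -0.55573135, -0.36535569],
       [-0.54698994,  0.09879645, -0.83128892,  1.57929302],
       [ 0.        ,  0.        ,  0.        ,  1.        ]])}
top {'mtx': array([[541.72844194,   0.        , 328.36171301],
       [  0.        , 541.72844194, 239.60910903],
       [  0.        ,   0.        ,   1.        ]]), 'dist_coeffs': array([0.04080809, 0.        , 0.        , 0.        , 0.        ]), 'view': array([[ 0.00790529, -0.99996649, -0.00212782,  0.03014898],
       [-0.97865228, -0.00729973, -0.20539335,  0.55148367],
       [ 0.20537093,  0.00370609, -0.97867719,  1.33964187],
       [ 0.        ,  0.        ,  0.        ,  1.        ]])}
```

View pics/scene0.png

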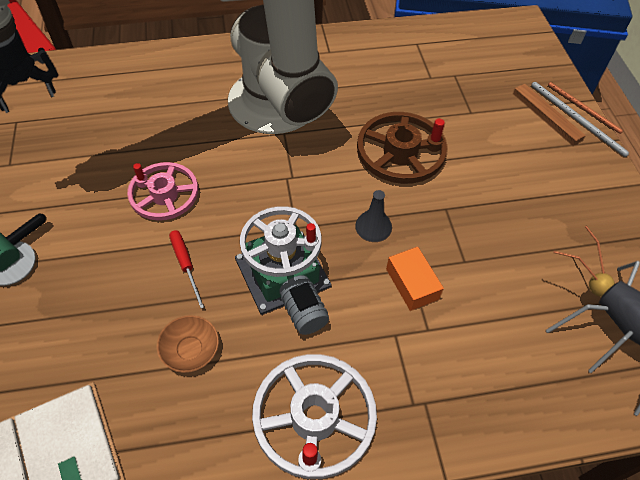

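View pics/top0.png

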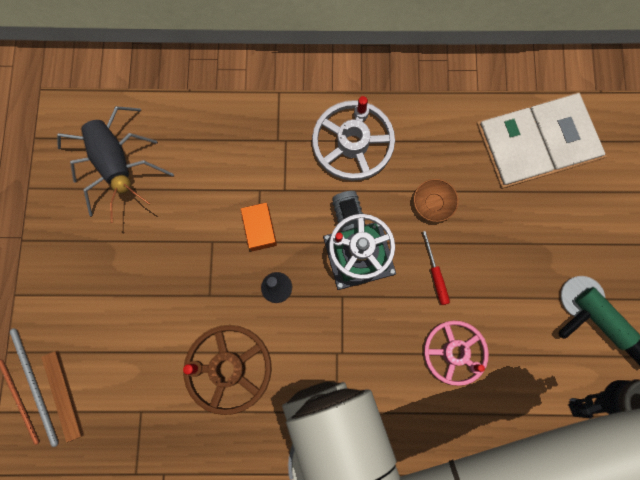

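Candidates for the wheel (top-view pixels): silver wheel on the shaft (362,247), larger silver one (353,140), brown (227,369) and pink (457,353). Brown and pink are excluded, so I choose the smaller silver wheel on the gearbox at (362,247), which is also at (281,240) in the scene view. Its red pin is at (339,238) in the top view and (311,233) in the scene view.

```bash
cat > h.py <<'E'
import numpy as np,cv2
from cell import sense,capture,camera_model
def ray(n,uv):
    m=camera_model(n); uv=np.asarray(uv,float).reshape(-1,1,2)
    q=cv2.undistortPoints(uv,m["mtx"],m["dist_coeffs"])[:,0]
    V=m["view"]; R,t=V[:3,:3],V[:3,3]
    return -R.T@t, np.c_[q,np.ones(len(q))]@R, q
def plane(n,uv,z):
    o,d,_=ray(n,uv); return o+d*((z-o[2])/d[:,2])[:,None]
def cloud(n,d):
    vv,uu=np.mgrid[:480,:640]; uv=np.c_[uu.ravel(),vv.ravel()]
    o,r,_=ray(n,uv); P=o+r*d.ravel()[:,None]; P[d.ravel()==0]=np.nan
    return P.reshape(480,640,3)
def masks(p):
    h=cv2.cvtColor(p,cv2.COLOR_RGB2HSV)
    red=((h[...,0]<8)|(h[...,0]>172))&(h[...,1]>170)&(h[...,2]>70)
    white=(h[...,1]<45)&(h[...,2]>120)
    return red,white
E
python3 - <<'E'
from h import *
for n,c in(("scene",(281,240)),("top",(362,247))):
    f=np.load(n+"0.npz"); p,d=f["p"],f["d"]; P=cloud(n,d); red,w=masks(p)
    near=np.zeros((480,640),np.uint8); cv2.circle(near,c,50,1,-1); near=near>0
    z=P[...,2]
    r=red&near&(z>.12); print(n,"pin px",r.sum(),"zmax",np.nanpercentile(z[r],[5,50,95]))
    t=r&(z>np.nanpercentile(z[r],90)-.006); print(" pintop depth",np.nanmean(P[t],0))
    ys,xs=np.nonzero(t); print(" pintop plane",plane(n,[[xs.mean(),ys.mean()]],.18))
    w=w&near; rim=w&(abs(z-.134)<.006); print(" rim n",rim.sum(), np.nanmedian(P[rim],0))
    ys,xs=np.nonzero(w&(z>.1)); hull=cv2.convexHull(np.c_[xs,ys].astype(np.int32)); 
    Q=plane(n,hull[:,0].astype(float),.134)[:,:2].astype(np.float32); print(" rim circle",cv2.fitEllipse(Q))
    s=near&(z>.163)&~red; print(" shaft end",s.sum(),np.nanmedian(P[s],0))
    cv2.imwrite(f"pics/c_{n}.png",cv2.resize(p[c[1]-55:c[1]+55,c[0]-55:c[0]+55,::-1],(380,380),interpolation=cv2.INTER_CUBIC))
a=cv2.imread("pics/c_scene.png");b=cv2.imread("pics/c_top.png");cv2.imwrite("pics/crop1.png",np.hstack([a,b]))
# horn, carton heights for sanity
E
```

```text
scene pin px 150 zmax [0.14442221 0.17048819 0.18210201]
 pintop depth [0.53995384 0.00766659 0.17994266]
 pintop plane [[0.5400008  0.00765915 0.18      ]]
 rim n 1269 [ 0.54229817 -0.04830935  0.13245846]
 rim circle ((0.5250104665756226, -0.04895639047026634), (0.15428204834461212, 0.1583622545003891), 12.984546661376953)
 shaft end 152 [ 0.52818519 -0.04821052  0.16791644]
top pin px 39 zmax [0.17698993 0.18022562 0.18335927]
 pintop depth [0.5349994  0.00971896 0.18062113]
 pintop plane [[0.53513303 0.0097084  0.18      ]]
 rim n 1044 [ 0.52845321 -0.04544415  0.13282081]
 rim circle ((0.5209724307060242, -0.04695480689406395), (0.15794938802719116, 0.1598985195159912), 89.22504425048828)
 shaft end 121 [ 0.52300376 -0.04566206  0.16878662]
```

View pics/crop1.png

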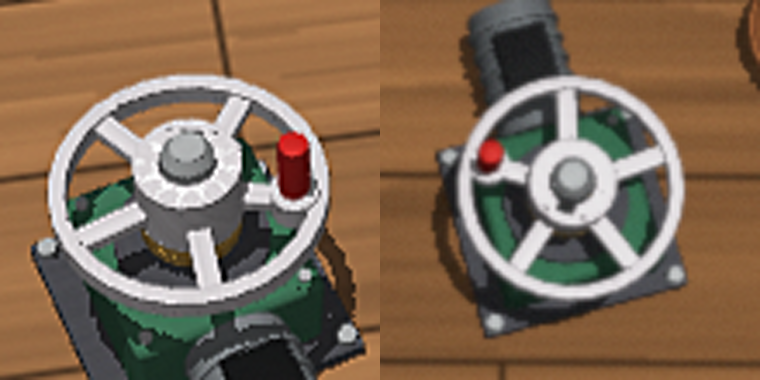

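The crop confirms the small silver wheel on the green gearbox, with its hub at crop (187,160) in the scene view and the pin at (293,165). Measured: axis ≈ (0.524, −0.047), pin ≈ (0.5375, 0.0095) at z 0.18 and 1.34 rad, and rim diameter ≈ 158 mm. These all match the description. I'll cage the pin loosely with the fingers along the tangent.

```bash
python3 -m pendant '[{"tx":0.0234,"ty":0.0351,"yaw":0.0158},{"tx":0.0234,"ty":0.0351,"yaw":0.0158},{"tx":0.0234,"ty":0.0351,"yaw":0.0158},{"tx":0.0234,"ty":0.0351,"yaw":0.0158},{"tx":0.0234,"ty":0.0351,"yaw":0.0158},{"tx":0.0234,"ty":0.0351,"yaw":0.0158},{"tx":0.0234,"ty":0.0351,"yaw":0.0158},{"tx":0.0234,"ty":0.0351,"yaw":0.0158},{"tx":0.0234,"ty":0.0351,"yaw":0.0158},{"tx":0.0234,"ty":0.0351,"yaw":0.0158}]' -0.2 20
python3 -m pendant '[{"tx":0.0234,"ty":0.0351,"yaw":0.0158},{"tx":0.0234,"ty":0.0351,"yaw":0.0158},{"tx":0.0234,"ty":0.0351,"yaw":0.0158},{"tx":0.0234,"ty":0.0351,"yaw":0.0158},{"tx":0.0234,"ty":0.0351,"yaw":0.0158},{"tx":0.0234,"ty":0.0351,"yaw":0.0158},{"tx":0.0234,"ty":0.0351,"yaw":0.0158},{"tx":0.0234,"ty":0.0351,"yaw":0.0158},{"tx":0.0234,"ty":0.0351,"yaw":0.0158},{"tx":0.0234,"ty":0.0351,"yaw":0.0158}]'
python3 -m pendant '[{},{}]'
python3 - <<'E'
from cell import sense
from scipy.spatial.transform import Rotation as R
s=sense();q=s["ee_rot"];M=R.from_quat([q[1],q[2],q[3],q[0]]).as_matrix();print(M.round(3),s["joint_positions"].round(3))
E
```

```text
[[ 0.941  0.339 -0.   ]
 [ 0.339 -0.941  0.001]
 [ 0.    -0.001 -1.   ]] [-1.225  0.087  0.175  1.66   0.     1.571]$[0]: bad value
$[0]: bad value
$[0]: bad value
```

```bash
python3 -m pendant '[{"tx":0.0234,"ty":0.0351,"tz":0,"yaw":0.0158},{"tx":0.0234,"ty":0.0351,"tz":0,"yaw":0.0158},{"tx":0.0234,"ty":0.0351,"tz":0,"yaw":0.0158},{"tx":0.0234,"ty":0.0351,"tz":0,"yaw":0.0158},{"tx":0.0234,"ty":0.0351,"tz":0,"yaw":0.0158},{"tx":0.0234,"ty":0.0351,"tz":0,"yaw":0.0158},{"tx":0.0234,"ty":0.0351,"tz":0,"yaw":0.0158},{"tx":0.0234,"ty":0.0351,"tz":0,"yaw":0.0158},{"tx":0.0234,"ty":0.0351,"tz":0,"yaw":0.0158},{"tx":0.0234,"ty":0.0351,"tz":0,"yaw":0.0158}]' -0.2 20
```

```text
clock: 1.1
ee_pos: [0.3623, -0.253, 0.231]
ee_rot: [-0.0, 0.912, 0.41, -0.0]
ft_force: [1.0, 0.3, -0.5]
gripper_width: 0.0343
gripper_force: 0.0
```

```bash
python3 -m pendant '[{"tx":0.0234,"ty":0.0351,"tz":0,"yaw":0.0158},{"tx":0.0234,"ty":0.0351,"tz":0,"yaw":0.0158},{"tx":0.0234,"ty":0.0351,"tz":0,"yaw":0.0158},{"tx":0.0234,"ty":0.0351,"tz":0,"yaw":0.0158},{"tx":0.0234,"ty":0.0351,"tz":0,"yaw":0.0158},{"tx":0.0234,"ty":0.0351,"tz":0,"yaw":0.0158},{"tx":0.0234,"ty":0.0351,"tz":0,"yaw":0.0158},{"tx":0.0234,"ty":0.0351,"tz":0,"yaw":0.0158},{"tx":0.0234,"ty":0.0351,"tz":0,"yaw":0.0158},{"tx":0.0234,"ty":0.0351,"tz":0,"yaw":0.0158}]'
python3 - <<'E'
from h import *
from scipy.spatial.transform import Rotation as R
s=sense();q=s["ee_rot"];M=R.from_quat([q[1],q[2],q[3],q[0]]).as_matrix();print(M.round(3),s["joint_positions"].round(3),s["ee_pos"])
p,d=capture("scene"); cv2.imwrite("pics/s1.png",p[130:350,180:420,::-1].repeat(2,0).repeat(2,1))
E
```

```text
clock: 2.1
ee_pos: [0.5379, 0.0103, 0.2309]
ee_rot: [-0.0, 0.784, 0.621, -0.0]
ft_force: [-0.3, -0.3, -0.2]
gripper_width: 0.0345
gripper_force: 0.0
[[ 0.228  0.974 -0.001]
 [ 0.974 -0.228 -0.   ]
 [-0.    -0.001 -1.   ]] [ 0.019  0.058  0.145  1.658 -0.     1.82 ] [0.53787741 0.01027043 0.23093002]
```

View pics/s1.png

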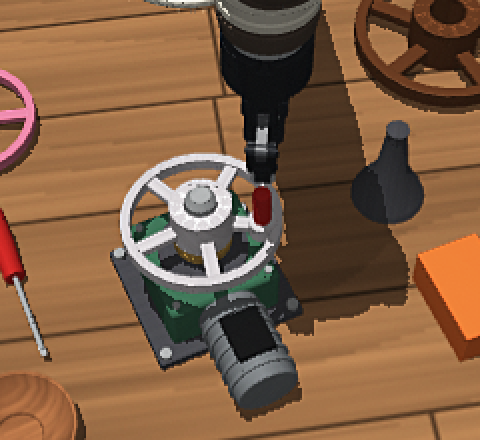

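The gripper is straight above the pin (crop pixel (262,205)), so I'll descend over it and check the force.

```bash
python3 -m pendant '[{"tx":0,"ty":0,"tz":-0.0287,"yaw":0},{"tx":0,"ty":0,"tz":-0.0287,"yaw":0}]'
python3 -m pendant '[{"tx":0,"ty":0,"tz":-0.0287,"yaw":0},{"tx":0,"ty":0,"tz":-0.0287,"yaw":0}]'
cat >> h.py <<'E'
C=np.array([.524,-.047])
def tool():
    s=sense(); q=s["ee_rot"]; p=s["ee_pos"]
    return p, 2*np.arctan2(q[2],q[1]), s["ft_force"]
def wheel():
    "rim height (median depth, both views) and pin angle"
    out=[]
    for n in("scene","top"):
        p,d=capture(n); P=cloud(n,d); red,w=masks(p); r=np.hypot(P[...,0]-C[0],P[...,1]-C[1])
        m=w&(abs(r-.073)<.012)&(P[...,2]>.1)&(P[...,2]<.15); out.append(np.nanmedian(P[m][:,2]))
    return np.array(out)
E
cat > rep.py <<'E'
from h import *
import sys
w=wheel(); p,y,f=tool(); v=p[:2]-C
print("rimz",(w*1e3).round(1),"tool ang",round(float(np.arctan2(v[1],v[0])),3),"r",round(float(np.hypot(*v)),4),"yaw",round(float(y),3),"F",f.round(1))
lim=float(sys.argv[1]) if len(sys.argv)>1 else 12
sys.exit(1 if np.hypot(*f[:2])>lim or abs(f[2])>12 or w.mean()<.129 else 0)
E
python3 rep.py
```

```text
clock: 2.35
ee_pos: [0.5378, 0.0096, 0.1875]
ee_rot: [0.0, 0.784, 0.621, 0.0]
ft_force: [-0.7, 0.2, -0.8]
gripper_width: 0.0342
gripper_force: 0.0
clock: 2.55
ee_pos: [0.5372, 0.0091, 0.1439]
ee_rot: [-0.0, 0.784, 0.62, -0.0]
ft_force: [-0.6, 0.3, 0.6]
gripper_width: 0.0342
gripper_force: 0.0
rimz [132.1 131.6] tool ang 1.363 r 0.0573 yaw 1.339 F [-0.3  0.5  0.7]
```

```bash
sed -i 's/w.mean()<.129/w.mean()<.1285/' rep.py
python3 - <<'E'
from h import *
t=1.363;r=.0575
for k in range(26):
    a=np.array([np.cos(t),np.sin(t)]);t2=t+.12;b=np.array([np.cos(t2),np.sin(t2)])
    print(k,round(t2,2),((b-a)*r/2/.75).round(4)); t=t2
E
```

```text
0 1.48 [-0.0045  0.0007]
1 1.6 [-0.0046  0.0001]
2 1.72 [-0.0046 -0.0004]
3 1.84 [-0.0045 -0.001 ]
4 1.96 [-0.0043 -0.0015]
5 2.08 [-0.0041 -0.002 ]
6 2.2 [-0.0039 -0.0025]
7 2.32 [-0.0035 -0.0029]
8 2.44 [-0.0032 -0.0033]
9 2.56 [-0.0027 -0.0037]
10 2.68 [-0.0023 -0.004 ]
11 2.8 [-0.0018 -0.0042]
12 2.92 [-0.0013 -0.0044]
13 3.04 [-0.0007 -0.0045]
14 3.16 [-0.0002 -0.0046]
15 3.28 [ 0.0004 -0.0046]
16 3.4 [ 0.0009 -0.0045]
17 3.52 [ 0.0015 -0.0044]
18 3.64 [ 0.002  -0.0042]
19 3.76 [ 0.0024 -0.0039]
20 3.88 [ 0.0029 -0.0036]
21 4.0 [ 0.0033 -0.0032]
22 4.12 [ 0.0037 -0.0028]
23 4.24 [ 0.004  -0.0023]
24 4.36 [ 0.0042 -0.0018]
25 4.48 [ 0.0044 -0.0013]
```

```bash
python3 -m pendant '[{"tx":-0.0045,"ty":0.0007,"tz":0,"yaw":0.0191},{"tx":-0.0045,"ty":0.0007,"tz":0,"yaw":0.0191}]' >/dev/null && python3 rep.py && python3 -m pendant '[{"tx":-0.0046,"ty":0.0001,"tz":0,"yaw":0.0191},{"tx":-0.0046,"ty":0.0001,"tz":0,"yaw":0.0191}]' >/dev/null && python3 rep.py && python3 -m pendant '[{"tx":-0.0046,"ty":-0.0004,"tz":0,"yaw":0.0191},{"tx":-0.0046,"ty":-0.0004,"tz":0,"yaw":0.0191}]' >/dev/null && python3 rep.py && python3 -m pendant '[{"tx":-0.0045,"ty":-0.001,"tz":0,"yaw":0.0191},{"tx":-0.0045,"ty":-0.001,"tz":0,"yaw":0.0191}]' && python3 rep.py
```

```text
rimz [132.  131.9] tool ang 1.454 r 0.0575 yaw 1.459 F [ 0.8 -0.3 -0. ]
rimz [132.3 131.2] tool ang 1.57 r 0.0573 yaw 1.578 F [ 0.9  0.4 -0.2]
rimz [132.  130.8] tool ang 1.689 r 0.0572 yaw 1.697 F [1.8 0.9 1. ]
clock: 3.75
ee_pos: [0.511, 0.0086, 0.1458]
ee_rot: [0.0, 0.615, 0.789, 0.001]
ft_force: [2.1, 3.3, 1.4]
gripper_width: 0.0345
gripper_force: 1.8
rimz [131.8 131. ] tool ang 1.811 r 0.057 yaw 1.816 F [1.2 2.  0.3]
```

```bash
python3 -m pendant '[{"tx":-0.0043,"ty":-0.0015,"tz":0,"yaw":0.0191},{"tx":-0.0043,"ty":-0.0015,"tz":0,"yaw":0.0191}]' >/dev/null && python3 rep.py && python3 -m pendant '[{"tx":-0.0041,"ty":-0.002,"tz":0,"yaw":0.0191},{"tx":-0.0041,"ty":-0.002,"tz":0,"yaw":0.0191}]' >/dev/null && python3 rep.py && python3 -m pendant '[{"tx":-0.0039,"ty":-0.0025,"tz":0,"yaw":0.0191},{"tx":-0.0039,"ty":-0.0025,"tz":0,"yaw":0.0191}]' >/dev/null && python3 rep.py && python3 -m pendant '[{"tx":-0.0035,"ty":-0.0029,"tz":0,"yaw":0.0191},{"tx":-0.0035,"ty":-0.0029,"tz":0,"yaw":0.0191}]' >/dev/null && python3 rep.py && python3 -m pendant '[{"tx":-0.0032,"ty":-0.0033,"tz":0,"yaw":0.0191},{"tx":-0.0032,"ty":-0.0033,"tz":0,"yaw":0.0191}]' >/dev/null && python3 rep.py && python3 -m pendant '[{"tx":-0.0027,"ty":-0.0037,"tz":0,"yaw":0.0191},{"tx":-0.0027,"ty":-0.0037,"tz":0,"yaw":0.0191}]' && python3 rep.py
```

```text
rimz [131.9 130.4] tool ang 1.934 r 0.0567 yaw 1.936 F [1.5 2.4 1.7]
rimz [131.7 129.7] tool ang 2.058 r 0.0565 yaw 2.055 F [0.5 2.7 0.5]
rimz [131.6 129.3] tool ang 2.183 r 0.0563 yaw 2.175 F [0.6 2.8 0.3]
rimz [131.7 129.1] tool ang 2.306 r 0.0562 yaw 2.295 F [0.5 1.1 0.4]
rimz [131.7 129.2] tool ang 2.429 r 0.0562 yaw 2.415 F [-0.4  1.3 -0.2]
clock: 5.55
ee_pos: [0.4776, -0.0155, 0.145]
ee_rot: [-0.0, 0.298, 0.954, 0.0]
ft_force: [0.3, 5.1, -0.2]
gripper_width: 0.0342
gripper_force: 1.6
rimz [131.7 130.5] tool ang 2.552 r 0.056 yaw 2.535 F [ 0.6  1.6 -0.3]
```

Run:
```python
from h import *
p,d=capture("top"); q,_=capture("scene")
cv2.imwrite("pics/s2.png",np.hstack([p[180:320,290:430,::-1],q[170:310,210:350,::-1]]).repeat(2,0).repeat(2,1))
```

```text
(no output)
```

View pics/s2.png

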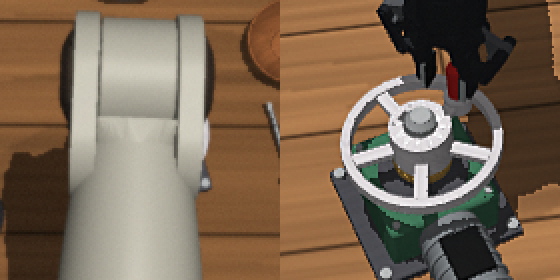

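The scene view shows the pin (455,80) caged and being pushed by the trailing finger. The arm now hides the top view, so I'll check with the scene camera only.

```bash
sed -i 's/in("scene","top"):\n        p,d=capture/&/; s/    for n in("scene","top"):/    for n in("scene",):/' h.py
python3 - <<'E'
from h import *
t=2.552;a=tool()[0][:2]-C;r=.0582
for k in range(30):
    t+=.12;b=r*np.array([np.cos(t),np.sin(t)])
    m=((b-a)/2/.75).round(4); a=a+m*1.5; print(round(t,2),m)
E
```

```text
2.67 [-0.0037 -0.0032]
2.79 [-0.0018 -0.0043]
2.91 [-0.0014 -0.0044]
3.03 [-0.0007 -0.0046]
3.15 [-0.0003 -0.0047]
3.27 [ 0.0004 -0.0046]
3.39 [ 0.0008 -0.0046]
3.51 [ 0.0015 -0.0044]
3.63 [ 0.0019 -0.0042]
3.75 [ 0.0024 -0.004 ]
3.87 [ 0.0029 -0.0036]
3.99 [ 0.0033 -0.0033]
4.11 [ 0.0037 -0.0029]
4.23 [ 0.004  -0.0024]
4.35 [ 0.0042 -0.0019]
4.47 [ 0.0045 -0.0013]
4.59 [ 0.0046 -0.0009]
4.71 [ 0.0046 -0.0003]
4.83 [0.0047 0.0003]
4.95 [0.0045 0.0008]
5.07 [0.0045 0.0014]
5.19 [0.0042 0.0019]
5.31 [0.004  0.0024]
5.43 [0.0037 0.0029]
5.55 [0.0033 0.0032]
5.67 [0.0029 0.0037]
5.79 [0.0024 0.0039]
5.91 [0.002  0.0043]
6.03 [0.0014 0.0044]
6.15 [0.0009 0.0046]
```

```bash
python3 -m pendant '[{"tx":-0.0037,"ty":-0.0032,"tz":0,"yaw":0.0191},{"tx":-0.0037,"ty":-0.0032,"tz":0,"yaw":0.0191}]' >/dev/null && python3 rep.py && python3 -m pendant '[{"tx":-0.0018,"ty":-0.0043,"tz":0,"yaw":0.0191},{"tx":-0.0018,"ty":-0.0043,"tz":0,"yaw":0.0191}]' >/dev/null && python3 rep.py && python3 -m pendant '[{"tx":-0.0014,"ty":-0.0044,"tz":0,"yaw":0.0191},{"tx":-0.0014,"ty":-0.0044,"tz":0,"yaw":0.0191}]' >/dev/null && python3 rep.py && python3 -m pendant '[{"tx":-0.0007,"ty":-0.0046,"tz":0,"yaw":0.0191},{"tx":-0.0007,"ty":-0.0046,"tz":0,"yaw":0.0191}]' >/dev/null && python3 rep.py && python3 -m pendant '[{"tx":-0.0003,"ty":-0.0047,"tz":0,"yaw":0.0191},{"tx":-0.0003,"ty":-0.0047,"tz":0,"yaw":0.0191}]' >/dev/null && python3 rep.py && python3 -m pendant '[{"tx":0.0004,"ty":-0.0046,"tz":0,"yaw":0.0191},{"tx":0.0004,"ty":-0.0046,"tz":0,"yaw":0.0191}]' >/dev/null && python3 rep.py && python3 -m pendant '[{"tx":0.0008,"ty":-0.0046,"tz":0,"yaw":0.0191},{"tx":0.0008,"ty":-0.0046,"tz":0,"yaw":0.0191}]' >/dev/null && python3 rep.py && python3 -m pendant '[{"tx":0.0015,"ty":-0.0044,"tz":0,"yaw":0.0191},{"tx":0.0015,"ty":-0.0044,"tz":0,"yaw":0.0191}]'  && python3 rep.py
```

```text
rimz [132.3] tool ang 2.677 r 0.0583 yaw 2.661 F [ 1.   0.6 -1.1]
rimz [132.2] tool ang 2.795 r 0.0582 yaw 2.781 F [ 0.2  0.8 -0.1]
rimz [132.6] tool ang 2.915 r 0.0583 yaw 2.9 F [ 0.2  0.2 -1.3]
rimz [132.8] tool ang 3.032 r 0.0582 yaw 3.02 F [-0.9  0.6  0.4]
rimz [133.] tool ang -3.13 r 0.0583 yaw 3.14 F [-0.5  0.1 -0.2]
rimz [133.2] tool ang -3.012 r 0.0583 yaw 3.259 F [-0.9  1.7 -0.6]
rimz [133.2] tool ang -2.89 r 0.0583 yaw 3.379 F [-0.3  0.7 -0.5]
clock: 7.7
ee_pos: [0.4695, -0.0676, 0.145]
ee_rot: [-0.0, -0.176, 0.984, 0.0]
ft_force: [-1.2, 1.1, -0.8]
gripper_width: 0.0344
gripper_force: 1.1
rimz [133.] tool ang -2.771 r 0.0582 yaw 3.499 F [-0.1 -0.2 -0.7]
```

```bash
python3 -m pendant '[{"tx":0.0019,"ty":-0.0042,"tz":0,"yaw":0.0191},{"tx":0.0019,"ty":-0.0042,"tz":0,"yaw":0.0191}]' >/dev/null && python3 rep.py && python3 -m pendant '[{"tx":0.0024,"ty":-0.004,"tz":0,"yaw":0.0191},{"tx":0.0024,"ty":-0.004,"tz":0,"yaw":0.0191}]' >/dev/null && python3 rep.py && python3 -m pendant '[{"tx":0.0029,"ty":-0.0036,"tz":0,"yaw":0.0191},{"tx":0.0029,"ty":-0.0036,"tz":0,"yaw":0.0191}]' >/dev/null && python3 rep.py && python3 -m pendant '[{"tx":0.0033,"ty":-0.0033,"tz":0,"yaw":0.0191},{"tx":0.0033,"ty":-0.0033,"tz":0,"yaw":0.0191}]' >/dev/null && python3 rep.py && python3 -m pendant '[{"tx":0.0037,"ty":-0.0029,"tz":0,"yaw":0.0191},{"tx":0.0037,"ty":-0.0029,"tz":0,"yaw":0.0191}]' >/dev/null && python3 rep.py && python3 -m pendant '[{"tx":0.004,"ty":-0.0024,"tz":0,"yaw":0.0191},{"tx":0.004,"ty":-0.0024,"tz":0,"yaw":0.0191}]' >/dev/null && python3 rep.py && python3 -m pendant '[{"tx":0.0042,"ty":-0.0019,"tz":0,"yaw":0.0191},{"tx":0.0042,"ty":-0.0019,"tz":0,"yaw":0.0191}]' >/dev/null && python3 rep.py && python3 -m pendant '[{"tx":0.0045,"ty":-0.0013,"tz":0,"yaw":0.0191},{"tx":0.0045,"ty":-0.0013,"tz":0,"yaw":0.0191}]'  && python3 rep.py
```

```text
rimz [133.] tool ang -2.651 r 0.0581 yaw 3.619 F [-0.1  0.5 -1. ]
rimz [133.1] tool ang -2.53 r 0.0581 yaw 3.739 F [ 0.   0.9 -0. ]
rimz [133.2] tool ang -2.411 r 0.058 yaw 3.859 F [-0.8  0.2 -0.3]
rimz [133.4] tool ang -2.29 r 0.058 yaw 3.979 F [-1.2 -0.7 -0.9]
rimz [133.5] tool ang -2.169 r 0.058 yaw 4.099 F [-1.5  0.2 -0.4]
rimz [133.5] tool ang -2.049 r 0.058 yaw 4.219 F [-1.  -0.5 -1.8]
rimz [133.3] tool ang -1.93 r 0.058 yaw 4.339 F [-0.4  0.2 -0.8]
clock: 9.7
ee_pos: [0.5099, -0.1031, 0.1452]
ee_rot: [-0.0, -0.61, 0.792, 0.0]
ft_force: [-0.9, 2.4, 1.3]
gripper_width: 0.0342
gripper_force: 0.9
rimz [133.7] tool ang -1.809 r 0.0579 yaw 4.459 F [-1.1  0.  -0.6]
```

```bash
python3 -m pendant '[{"tx":0.0046,"ty":-0.0009,"tz":0,"yaw":0.0191},{"tx":0.0046,"ty":-0.0009,"tz":0,"yaw":0.0191}]' >/dev/null && python3 rep.py && python3 -m pendant '[{"tx":0.0046,"ty":-0.0003,"tz":0,"yaw":0.0191},{"tx":0.0046,"ty":-0.0003,"tz":0,"yaw":0.0191}]' >/dev/null && python3 rep.py && python3 -m pendant '[{"tx":0.0047,"ty":0.0003,"tz":0,"yaw":0.0191},{"tx":0.0047,"ty":0.0003,"tz":0,"yaw":0.0191}]' >/dev/null && python3 rep.py && python3 -m pendant '[{"tx":0.0045,"ty":0.0008,"tz":0,"yaw":0.0191},{"tx":0.0045,"ty":0.0008,"tz":0,"yaw":0.0191}]' >/dev/null && python3 rep.py && python3 -m pendant '[{"tx":0.0045,"ty":0.0014,"tz":0,"yaw":0.0191},{"tx":0.0045,"ty":0.0014,"tz":0,"yaw":0.0191}]' >/dev/null && python3 rep.py && python3 -m pendant '[{"tx":0.0042,"ty":0.0019,"tz":0,"yaw":0.0191},{"tx":0.0042,"ty":0.0019,"tz":0,"yaw":0.0191}]' && python3 rep.py
python3 - <<'E'
from h import *
q,_=capture("scene"); print(sense()["joint_positions"].round(2))
cv2.imwrite("pics/s3.png",q[150:310,200:360,::-1].repeat(3,0).repeat(3,1))
E
```

```text
rimz [133.6] tool ang -1.688 r 0.058 yaw 4.579 F [-0.7  0.3 -0.6]
rimz [133.4] tool ang -1.57 r 0.058 yaw 4.699 F [-0.8 -1.   0.5]
rimz [133.5] tool ang -1.447 r 0.058 yaw -1.465 F [-1.5 -0.1 -0.4]
rimz [132.7] tool ang -1.331 r 0.058 yaw -1.345 F [-0.9  0.1 -0.2]
rimz [132.3] tool ang -1.208 r 0.058 yaw -1.225 F [-0.6 -0.2 -0.1]
clock: 11.2
ee_pos: [0.5503, -0.0985, 0.1452]
ee_rot: [0.0, 0.85, -0.526, -0.0]
ft_force: [-2.3, -0.2, -0.3]
gripper_width: 0.034
gripper_force: 0.9
rimz [131.] tool ang -1.09 r 0.058 yaw -1.105 F [-0.6  0.2 -1.7]
[-0.18  0.09  0.02  1.49 -0.   -2.21]
```

View pics/s3.png

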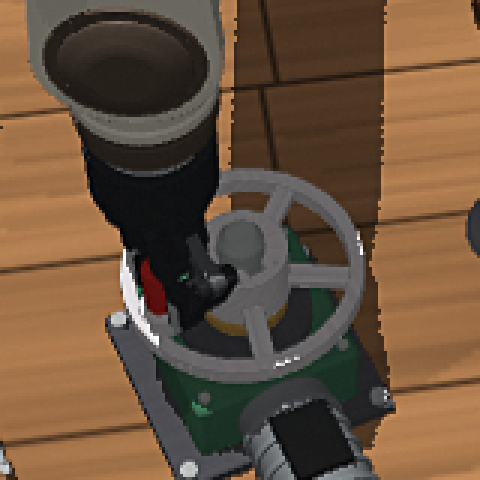

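The pin (152,287) is still caged and the wheel is still up, now partly in the arm's shadow. I'll widen the rim mask and continue.

```bash
sed -i 's/<45)&(h\[...,2\]>120)/<60)\&(h[...,2]>75)/' h.py; grep -n "white=" h.py; python3 -m pendant '[{"tx":0.004,"ty":0.0024,"tz":0,"yaw":0.0191},{"tx":0.004,"ty":0.0024,"tz":0,"yaw":0.0191}]' >/dev/null && python3 rep.py && python3 -m pendant '[{"tx":0.0037,"ty":0.0029,"tz":0,"yaw":0.0191},{"tx":0.0037,"ty":0.0029,"tz":0,"yaw":0.0191}]' >/dev/null && python3 rep.py && python3 -m pendant '[{"tx":0.0033,"ty":0.0032,"tz":0,"yaw":0.0191},{"tx":0.0033,"ty":0.0032,"tz":0,"yaw":0.0191}]' >/dev/null && python3 rep.py && python3 -m pendant '[{"tx":0.0029,"ty":0.0037,"tz":0,"yaw":0.0191},{"tx":0.0029,"ty":0.0037,"tz":0,"yaw":0.0191}]' >/dev/null && python3 rep.py && python3 -m pendant '[{"tx":0.0024,"ty":0.0039,"tz":0,"yaw":0.0191},{"tx":0.0024,"ty":0.0039,"tz":0,"yaw":0.0191}]' >/dev/null && python3 rep.py && python3 -m pendant '[{"tx":0.002,"ty":0.0043,"tz":0,"yaw":0.0191},{"tx":0.002,"ty":0.0043,"tz":0,"yaw":0.0191}]' >/dev/null && python3 rep.py && python3 -m pendant '[{"tx":0.0014,"ty":0.0044,"tz":0,"yaw":0.0191},{"tx":0.0014,"ty":0.0044,"tz":0,"yaw":0.0191}]' && python3 rep.py
python3 -c "
from cell import sense;print(sense()['joint_positions'].round(2))"
```

```text
17:    white=(h[...,1]<60)&(h[...,2]>75)
rimz [131.5] tool ang -0.968 r 0.058 yaw -0.984 F [-0.6 -0.1  0. ]
rimz [123.8] tool ang -0.846 r 0.058 yaw -0.864 F [-0.1 -0.7  0.3]
[-0.16  0.12  0.04  1.5  -0.   -2.44]
```

The wheel dropped 8 mm (rim 131.5 → 123.8) and the guard stopped the chain, so the key is engaged. I'll back off the pin, lift clear and re-measure.

```bash
python3 -m pendant '[{"tx":-0.004,"ty":-0.0035,"tz":0,"yaw":0},{"tx":0,"ty":0,"tz":0.03,"yaw":0},{"tx":0,"ty":0,"tz":0.03,"yaw":0},{"tx":0,"ty":0,"tz":0.03,"yaw":0},{"tx":0,"ty":0,"tz":0.03,"yaw":0}]' -0.09
python3 - <<'E'
from h import *
n="scene";p,d=capture(n);P=cloud(n,d);red,w=masks(p);x,y,z=P[...,0],P[...,1],P[...,2];r=np.hypot(x-C[0],y-C[1])
m=w&(abs(r-.073)<.012)&(z>.1)&(z<.14);A=P[m];A=A[abs(A[:,2]-np.median(A[:,2]))<.004]
k=np.linalg.lstsq(np.c_[A[:,:2]-C,np.ones(len(A))],A[:,2],rcond=None)[0];print("rim plane tilt,z",k.round(4),len(A))
s=(r<.016)&(z>.162)&(z<.175);ys,xs=np.nonzero(s);print("shaft end",s.sum(),P[s].mean(0),plane(n,[[xs.mean(),ys.mean()]],.17))
t=red&(r<.075)&(r>.04)&(z>.165)&(z<.18);ys,xs=np.nonzero(t);q=plane(n,[[xs.mean(),ys.mean()]],.172)[0] if t.sum() else np.zeros(3)
print("pin",t.sum(),q,np.arctan2(q[1]-C[1],q[0]-C[0]),z[t].max() if t.sum() else 0)
p_,yw,f=tool();print(p_,yw,f,(C-p_[:2])/.75)
cv2.imwrite("pics/s4.png",p[150:310,200:360,::-1].repeat(3,0).repeat(3,1))
E
```

```text
clock: 12.3
ee_pos: [0.5589, -0.0935, 0.2362]
ee_rot: [-0.0, 0.907, -0.421, 0.0]
ft_force: [0.1, 0.1, 0.5]
gripper_width: 0.0388
gripper_force: 0.0
rim plane tilt,z [-0.0002 -0.0014  0.1243] 1053
shaft end 146 [ 0.52778804 -0.04804882  0.16799809] [[ 0.52918443 -0.04817955  0.17      ]]
pin 69 [ 0.56234606 -0.09716789  0.172     ] -0.9181713705756074 0.17501507041829079
[ 0.55964558 -0.09362286  0.24019777] -0.8692310686241774 [-1.52914102 -0.34342248  1.80330777] [-0.04752743  0.06216382]
```

View pics/s4.png

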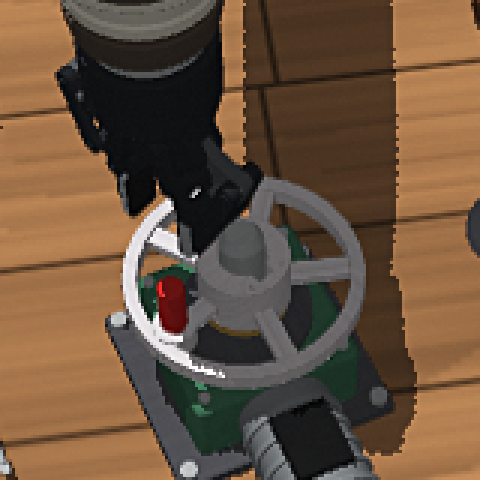

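The wheel lies level with the rim at z 0.124. The hub is at (243,265) and the pin at (172,300). I'll move above the shaft axis and turn the finger line about 45° from both the pin and the keyway.

```bash
python3 -m pendant '[{"tx":-0.0079,"ty":0.01,"tz":0,"yaw":-0.04},{"tx":-0.0079,"ty":0.01,"tz":0,"yaw":-0.04},{"tx":-0.0079,"ty":0.01,"tz":0,"yaw":-0.04},{"tx":-0.0079,"ty":0.01,"tz":0,"yaw":-0.04},{"tx":-0.0079,"ty":0.01,"tz":0,"yaw":-0.04},{"tx":-0.0079,"ty":0.01,"tz":0,"yaw":-0.04},{"tx":0,"ty":0,"tz":0,"yaw":0},{"tx":0,"ty":0,"tz":0,"yaw":0}]'
python3 - <<'E'
from h import *
print(tool()); p,d=capture("scene"); cv2.imwrite("pics/s5.png",p[150:310,200:360,::-1].repeat(3,0).repeat(3,1))
E
```

```text
clock: 13.15
ee_pos: [0.5237, -0.0484, 0.2353]
ee_rot: [0.0, -0.691, 0.723, -0.0]
ft_force: [-0.3, -0.2, 0.2]
gripper_width: 0.0388
gripper_force: 0.0
(array([ 0.52373979, -0.04844806,  0.23532925]), np.float64(4.666417402749591), array([-0.25914187, -0.22742868,  0.21210331]))
```

View pics/s5.png

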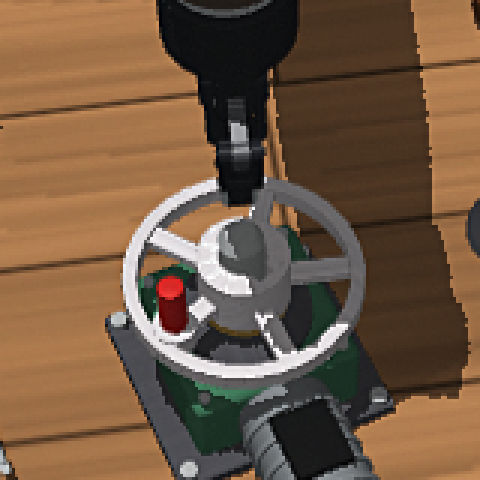

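The fingers sit over the shaft on the x line, with the hub at (243,265) below them. I'll descend in guarded steps.

```bash
cat > fg.py <<'E'
from h import *
import sys
p,y,f=tool(); print("z",p[2].round(4),"F",f.round(1)); sys.exit(int(np.hypot(*f[:2])>10 or f[2]>float(sys.argv[1])))
E
python3 -m pendant '[{"tx":0,"ty":0,"tz":-0.025,"yaw":0},{"tx":0,"ty":0,"tz":-0.025,"yaw":0},{"tx":0,"ty":0,"tz":-0.02,"yaw":0},{"tx":0,"ty":0,"tz":0,"yaw":0}]' >/dev/null; python3 fg.py 4 && python3 -m pendant '[{"tx":0,"ty":0,"tz":-0.006,"yaw":0},{"tx":0,"ty":0,"tz":-0.006,"yaw":0}]' >/dev/null; python3 fg.py 4 && python3 -m pendant '[{"tx":0,"ty":0,"tz":-0.006,"yaw":0},{"tx":0,"ty":0,"tz":-0.006,"yaw":0}]' >/dev/null; python3 fg.py 4 && python3 -m pendant '[{"tx":0,"ty":0,"tz":-0.006,"yaw":0}]' >/dev/null; python3 fg.py 4 && python3 -m pendant '[{"tx":0,"ty":0,"tz":-0.004,"yaw":0}]' >/dev/null; python3 fg.py 4 && python3 -m pendant '[{"tx":0,"ty":0,"tz":-0.003,"yaw":0}]' >/dev/null; python3 fg.py 4 && python3 -m pendant '[{"tx":0,"ty":0,"tz":-0.003,"yaw":0}]' >/dev/null; python3 fg.py 4
```

```text
z 0.1805 F [ 0.7 -0.  -0.7]
z 0.1743 F [-0.2  1.  -1.1]
z 0.1647 F [0.  1.  1.2]
z 0.16 F [-0.2  0.1  0.4]
z 0.1567 F [-0.1  0.4 -0.1]
z 0.1546 F [ 1.2 -0.1 -0.1]
z 0.1526 F [ 0.2 -0.   0. ]
```

```bash
python3 -m pendant '[{"tx":0,"ty":0,"tz":-0.003,"yaw":0},{"tx":0,"ty":0,"tz":-0.003,"yaw":0}]' >/dev/null; python3 fg.py 18 && python3 -m pendant '[{"tx":0,"ty":0,"tz":-0.002,"yaw":0}]' >/dev/null; python3 fg.py 18 && python3 -m pendant '[{"tx":0,"ty":0,"tz":-0.002,"yaw":0}]' >/dev/null; python3 fg.py 18 && python3 -m pendant '[{"tx":0,"ty":0,"tz":-0.002,"yaw":0}]' >/dev/null; python3 fg.py 18 && python3 -m pendant '[{"tx":0,"ty":0,"tz":-0.002,"yaw":0}]' >/dev/null; python3 fg.py 18 && python3 -m pendant '[{"tx":0,"ty":0,"tz":-0.002,"yaw":0}]' >/dev/null; python3 fg.py 18 && python3 -m pendant '[{"tx":0,"ty":0,"tz":-0.002,"yaw":0}]' >/dev/null; python3 fg.py 18
```

```text
z 0.1481 F [-0.6  0.7 -0.7]
z 0.1465 F [ 0.5 -0.2 -0.7]
z 0.1451 F [-0.2  0.1  0.9]
z 0.1437 F [-1.   0.1  9.7]
z 0.1431 F [-2.7 -0.5 10.8]
z 0.1419 F [-3.8  0.2 10.2]
z 0.1405 F [-3.6  0.3  9.8]
```

Contact came at z ≈ 0.144, and the collar is yielding at about 10 N (plus the wheel's weight). I'll continue down to home, which should be near z 0.134.

```bash
python3 -m pendant '[{"tx":0,"ty":0,"tz":-0.002,"yaw":0}]' >/dev/null; python3 fg.py 22 && python3 -m pendant '[{"tx":0,"ty":0,"tz":-0.002,"yaw":0}]' >/dev/null; python3 fg.py 22 && python3 -m pendant '[{"tx":0,"ty":0,"tz":-0.002,"yaw":0}]' >/dev/null; python3 fg.py 22 && python3 -m pendant '[{"tx":0,"ty":0,"tz":-0.001,"yaw":0}]' >/dev/null; python3 fg.py 22 && python3 -m pendant '[{"tx":0,"ty":0,"tz":-0.001,"yaw":0}]' >/dev/null; python3 fg.py 22 && python3 -m pendant '[{"tx":0,"ty":0,"tz":-0.001,"yaw":0}]' >/dev/null; python3 fg.py 22 && python3 -m pendant '[{"tx":0,"ty":0,"tz":-0.001,"yaw":0}]' >/dev/null; python3 fg.py 22
```

```text
z 0.1391 F [-3.3 -0.  10.2]
z 0.1376 F [-3.8  1.1 10.2]
z 0.1361 F [-3.2  0.4 11.1]
z 0.1352 F [-3.4  0.5  8.8]
z 0.1346 F [-3.5  0.7 17.6]
z 0.1345 F [-6.1  0.3 19.7]
z 0.1345 F [-7.9  0.8 24. ]
```

```bash
python3 -m pendant '[{"tx":0,"ty":0,"tz":-0.001,"yaw":0},{"tx":0,"ty":0,"tz":0,"yaw":0}]' >/dev/null; python3 fg.py 30 && python3 -m pendant '[{"tx":0,"ty":0,"tz":-0.001,"yaw":0},{"tx":0,"ty":0,"tz":0,"yaw":0}]' >/dev/null; python3 fg.py 30
python3 -m pendant '[{"tx":0,"ty":0,"tz":0.01,"yaw":0},{"tx":0,"ty":0,"tz":0.03,"yaw":0},{"tx":0,"ty":0,"tz":0.04,"yaw":0},{"tx":0,"ty":0,"tz":0.04,"yaw":0},{"tx":-0.04,"ty":0,"tz":0.04,"yaw":0},{"tx":-0.05,"ty":0,"tz":0.04,"yaw":0},{"tx":-0.05,"ty":0,"tz":0,"yaw":0},{"tx":-0.05,"ty":0,"tz":0,"yaw":0},{"tx":0,"ty":0,"tz":0,"yaw":0},{"tx":0,"ty":0,"tz":0,"yaw":0}]'
python3 - <<'E'
from h import *
n="scene";p,d=capture(n);P=cloud(n,d);red,w=masks(p);x,y,z=P[...,0],P[...,1],P[...,2];r=np.hypot(x-C[0],y-C[1])
m=w&(abs(r-.073)<.012)&(z>.095)&(z<.14);A=P[m];A=A[abs(A[:,2]-np.median(A[:,2]))<.004]
k=np.linalg.lstsq(np.c_[A[:,:2]-C,np.ones(len(A))],A[:,2],rcond=None)[0];print("rim plane tilt,z",k.round(4),len(A))
t=red&(r<.08)&(r>.04)&(z>.14);print("pin top",np.nanpercentile(z[t],97)); print(tool())
cv2.imwrite("pics/s6.png",p[110:350,150:450,::-1].repeat(2,0).repeat(2,1))
E
```

```text
z 0.1345 F [-8.6  1.1 25.7]
z 0.1344 F [-10.6   0.4  30.6]
clock: 17.3
ee_pos: [0.3811, -0.0482, 0.2807]
ee_rot: [0.001, -0.69, 0.724, -0.001]
ft_force: [0.5, -0.1, 0.0]
gripper_width: 0.039
gripper_force: 0.0
rim plane tilt,z [-0.0003  0.0002  0.1149] 1148
pin top 0.16338638059905908
(array([ 0.38163995, -0.04822525,  0.28032849]), np.float64(4.66473849384135), array([0.25370687, 0.65369004, 0.64465235]))
```

View pics/s6.png

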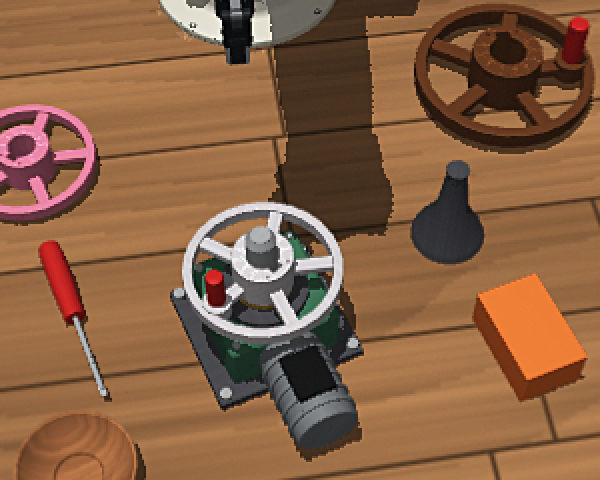

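The wheel is down and level: rim plane z 0.1149, tilt under 0.0005, wheel at (262,270). The bystanders are untouched. I'll check the boss height against the first pictures.

Run:
```python
from h import *
C=np.array([.524,-.048])
def meas(n,p,d):
    P=cloud(n,d);red,w=masks(p);x,y,z=P[...,0],P[...,1],P[...,2];r=np.hypot(x-C[0],y-C[1])
    h=cv2.cvtColor(p,cv2.COLOR_RGB2HSV)[...,2]
    o=[]
    for lo,hi,a,b in((.019,.029,.125,.16),(.07,.078,.1,.14),(0,.009,.16,.18)):
        m=~red&(r>lo)&(r<hi)&(z>a)&(z<b); o+= [round(float(np.median(z[m]))*1e3,1),int(m.sum())]
    m=~red&(r>.03)&(r<.2)&(z<.02)&(z>-.01); return o,round(float(np.median(z[m]))*1e3,1)
for n in("scene","top"):
    f=np.load(n+"0.npz");print(n,"before",meas(n,f["p"],f["d"]));print(n,"after ",meas(n,*capture(n)))
```

```text
scene before ([152.9, 341, 132.3, 928, 169.8, 59], -0.0)
scene after  ([135.7, 244, 115.3, 842, 169.7, 54], -0.0)
top before ([153.7, 233, 133.3, 550, 169.2, 44], 0.7)
top after  ([nan, 0, 115.9, 277, nan, 0], 0.4)
  return _methods._mean(a, axis=axis, dtype=dtype,
  ret = ret.dtype.type(ret / rcount)
```

```bash
python3 -c "
from cell import close_job;print(close_job())"
```

```text
the job is handed in; nothing more can be done
None
```

The wheel was turned until its keyway dropped over the key, then pressed fully home and level (boss top at z ≈ 0.136 m), with the collar pushed down under it, and I handed the job in at about 17.5 s with nothing else touched.

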